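Try out a mended bin lid

TASK

The lid linkage of the square bin on the repair table has just been mended: try it out. With the gripper's fingertips press the bin's front lever down until its lid is wide open, keep it open for two seconds, then ease the lever back up, taking at least two seconds over it, so that the lid comes down gently and shuts without slamming; finish clear of the bin. Only press the lever, do not grip it; do not touch the lid, leave the round bin shut, and leave everything else where it stands.

Things in the scene. Friction and masses are not known exactly. Their poses are not given: they have to be found in the camera images.
- square_bin: the square bin: brushed steel, 150 x 150 mm square, 160 mm tall without its lid; fixed to the table. Origin: centre of its underside, on the table. Its front, where the lever sticks out, is its own -x; +y is along its front, z up; it can stand turned up to 0.25 rad. The square bin may stand on the left or on the right
- square_lever (a joint): angle of the square bin's press lever, rad: 0 at rest, 0.42 fully pressed (a hard stop). It pivots about the bin's y axis through a point 70 mm in front of the bin's origin and 115 mm above the table; the middle of its pad is 100 mm out from that pivot and moves down about 42 mm, nearly straight, over the whole stroke. It comes up again by itself. It takes about 5 to 11 N of push on the pad
- square_pad (a point): middle of the top face of the square bin's lever pad: a black plate with three ribs, 96 mm wide (along the bin's y), 45 mm deep, 8 mm thick, about 167 mm in front of the bin's origin and 140 mm above the table at rest, free all round. At rest the pad leans, its outer edge 0.21 rad up; fully pressed it leans as much down. The point's axes are parallel to the bin's while the lever is at rest and turn with the lever
- square_lid (a joint): angle of the square bin's lid, rad: 0 shut, 1.1 wide open (a hard stop). It is linked to the lever: lid angle = 2.6 x lever angle, both ways. Hinged at the back of the bin, its front edge rises; shut, its top is 175 mm above the table. Let go, it falls fast (over 2.5 rad/s) and slams; it follows the finger as the lever is let up
- round_bin: the round bin: brushed steel, 150 mm across, round, 160 mm tall without its lid; fixed to the table. Origin: centre of its underside, on the table. Its front, where the lever sticks out, is its own -x; +y is along its front, z up; it can stand turned up to 0.25 rad. The round bin may stand on the left or on the right
- round_lever (a joint): angle of the round bin's press lever, rad: 0 at rest, 0.42 fully pressed (a hard stop). It pivots about the bin's y axis through a point 70 mm in front of the bin's origin and 115 mm above the table; the middle of its pad is 100 mm out from that pivot and moves down about 42 mm, nearly straight, over the whole stroke. It comes up again by itself. It takes about 5 to 11 N of push on the pad
- round_pad (a point): middle of the top face of the round bin's lever pad: a black plate with three ribs, 96 mm wide (along the bin's y), 45 mm deep, 8 mm thick, about 167 mm in front of the bin's origin and 140 mm above the table at rest, free all round. At rest the pad leans, its outer edge 0.21 rad up; fully pressed it leans as much down. The point's axes are parallel to the bin's while the lever is at rest and turn with the lever
- round_lid (a joint): angle of the round bin's lid, rad: 0 shut, 1.1 wide open (a hard stop). It is linked to the lever: lid angle = 2.6 x lever angle, both ways. Hinged at the back of the bin, its front edge rises; shut, its top is 175 mm above the table. Let go, it falls fast (over 2.5 rad/s) and slams; it follows the finger as the lever is let up
- spray_can: spray can, 60 mm across, 190 mm tall, standing between the two bins; loose, a bystander. Origin: centre of its underside
- solder_reel: reel of solder, 56 mm across, 44 mm tall, standing on the table in front of the gap between the bins; loose, a bystander. Origin: centre of its underside
- screwdriver: screwdriver, about 190 mm long, lying on the table in front; loose, a bystander. Origin: near the middle of its length
- mug: mug, 80 mm across, 92 mm tall; loose, a bystander. Origin: centre of its underside
- screw_jar: jar of screws, 64 mm across, 75 mm tall; loose, a bystander. Origin: centre of its underside
- cleaner: bottle of cleaner, 52 mm across, 160 mm tall; loose, a bystander. Origin: centre of its underside
- flux_tin: flat tin, 62 mm across, 22 mm tall, in front; loose, a bystander. Origin: centre of its underside

How it is judged:
By the outcome, as a careful person would: the job done as asked, in the order asked, and still so for the second after the job is handed in, with the robot touching nothing.
It also fails if it takes over 43 s, if anything falls off the work surface, if the arm or the gripper's body presses on something with over 40 N, if the wrist force passes 120 N, or if a joint passes its speed limit or range.

ROBOT

A 7-joint arm with a two-finger parallel gripper is mounted at the origin on the work surface. World frame = base frame: x ahead of the robot, y to its left, z up, the work surface at z = 0. Lengths are in m, angles in degrees, forces in N, time in s.
With the tool pointing down it reaches from about 0.35 to 0.9 m from the base axis. Payload 7.2 kg.
Tool frame: the origin (TCP) lies at the very end of the fingers, on their centre line; the grasp point (between the pads) lies 19 mm behind it; z points along the fingers, x is the direction in which the jaws open and shut, and the axes are right-handed (so a half turn about z gives the same grasp; the last joint's range is limited). The gripper opens to 85 mm and grips with 20 to 120 N. Pads are 22 mm wide; open, the fingers measure 114 mm over their backs; the gripper's body (76 mm by 85 mm) begins 54 mm behind the grasp point. The pads swing forward as they close: fully open they stand 13 mm farther back than shut.
Start: joints at [-67.62, 23.554, -0.728, 91.456, 0.321, 64.991, -4.71], TCP at [0.277, 0.56, 0.231] pointing down, gripper open.
Joint ranges: [-169.25, 169.25], [-16.82, 113.86], [-84.01, 82.57], [7.8, 145.47], [-59.2, 239.2], [7.22, 106.19], [-163.78, 163.78]. Speed limits (degrees/s): [136.94, 136.94, 172.46, 172.46, 180, 180, 180].

INTERFACE

Orientations are given as [roll, pitch, yaw] about the fixed x, y, z axes, in that order (R = Rz(yaw) Ry(pitch) Rx(roll)).
In Python, from plant import telemetry, viewer, job, spotter gives the robot as it stands.
- The arm moves only by the tool move_arm, never from a script. Its argument "motion" is a list of rows, each an object of numbers: "tx", "ty", "tz": the shift along the world's x, y, z in units of 25 mm (1.0 is 25 mm); "wx", "wy", "wz": the turn, a rotation vector about the world's x, y, z in degrees. In form: [{"tx": .., "ty": .., "tz": .., "wx": .., "wy": .., "wz": ..}, ...]. A call has 1 to 12 rows; each row is the pose to reach, as a shift and turn from the pose commanded when the call began; what a row does not reach only later rows make up. A row lasts 1/8 s, in which the tool goes at most 62.5 mm and 10.7 degrees, less where a joint would pass 70% of its speed; a pose out of reach is approached as far as the arm can. A call with a gripper value outside its range is refused whole. "grip" is the finger opening in mm, from 0 to 85.4, set as the call begins (left out, the last holds). The fingers move at their own pace and stop on an object; the grip force is fixed at half the most. Time passes only in rows, so rows that repeat a pose let the fingers close. It gives the time, the measured TCP pose, the force and the opening at its end, in the units of the state.
- telemetry.get_obs(): the state, without advancing time (a new reading comes with each control period).
- viewer.capture(name): name is "scene" or "top"; returns the picture (384x512x3 uint8, red, green, blue); there is no depth.
- viewer.camera_params(name): a dict with "fov_y" (degrees; the focal length in pixels is half the picture's height over the tangent of half this angle, whatever the lens; pixels are square), "cx", "cy" (the principal point, pixels), "origin" and "orientation" of the camera in the world. Camera axes: x right, y up, looking along -z (the intrinsics and any distortion apply to the point x, -y, -z); pixel columns grow to the right and rows downward; lengths in m; the calibration is good to about 2 mm. A picture is of the moment at which its call begins. camera_params takes no time and is no camera call.
- job.sign_off(): hands the job in, once; it reports no verdict.
Trained networks look in the newest picture that a camera, given by its name, has taken for a name from the list of things; names that differ only in an ending like _2 or _b are one class to them, and where a whole thing is asked for, a point or a joint stands for the part that bears it (a point fixed in the world has none). Each returns a list of dicts, best first, with "score" (0 to 1); they miss things now and then, are a little off and sometimes report something else, mostly with a low value. They report only what shows in the picture. A call takes as long as a camera call.
- spotter.outline_of(target, camera): "pixels" (384x512 bool, what is visible of it) and "bbox" ([left, top, width, height] in pixels, round what is visible of it).
The state is a dict: "clock": time; "joint_pos": joint angles; "joint_velocities": joint speeds; "joint_torque": joint torques, N m; "tcp_pos": TCP position; "orientation": TCP orientation; "ft_force": force on the tool from outside, world axes, zero at the start; "ft_torque": the same for the moment, N m; "gripper_width": finger opening in m.
Only numpy, scipy, OpenCV 4.12 (cv2) and the standard library are available. Lean on these libraries where they do the work, as an engineer would, in place of code of your own. Each camera call takes 0.05 s, during which the arm holds its last target.

## Working session

There is one attempt and no reset: what is moved stays moved. The work goes in short steps, Python scripts to look and compute and a tool call to move; the robot and the scene stay as the last step left them, time stands still between calls to the robot, and variables do not carry over. Pictures are saved under pics/ and viewed, and the job is handed in when it is done.

Besides the shell and the picture viewer there is one more tool, called after "Request:" by a JSON object that holds its "api" and its "payload", one argument or row to a line. move_arm: Moves the arm, as the interface text tells. Its arguments: {"type":"object","properties":{"motion":{"type":"array","items":{"type":"object","properties":{"tx":{"type":"number"},"ty":{"type":"number"},"tz":{"type":"number"},"wx":{"type":"number"},"wy":{"type":"number"},"wz":{"type":"number"}}}},"grip":{"type":"number"}},"required":["motion"]}

```bash
mkdir -p pics; ls
python3 - <<'E'
from plant import telemetry, viewer, job, spotter
import cv2
o=telemetry.get_obs()
print({k:o[k] for k in ['clock','tcp_pos','orientation','ft_force','gripper_width']})
for c in ['scene','top']:
    im=viewer.capture(c); cv2.imwrite(f'pics/{c}0.png',im[:,:,::-1]); print(c,viewer.camera_params(c))
E
```

```text
pics
{'clock': 0.0, 'tcp_pos': array([0.27658108, 0.55991323, 0.23044062]), 'orientation': array([1.79995508e+02, 9.40605177e-02, 6.37151826e+01]), 'ft_force': array([-0.10049433, -0.12155054,  0.15934165]), 'gripper_width': 0.08532389979673391}
scene {'fov_y': 48.10807902111072, 'cx': 257.9250063046083, 'cy': 193.38051976682056, 'origin': array([1.01718771, 0.68846802, 1.05321685]), 'orientation': array([ 41.04952514,   1.02587838, 145.66184573])}
top {'fov_y': 48.40967713174481, 'cx': 249.66692163457898, 'cy': 189.86674910920328, 'origin': array([0.34207637, 0.00700593, 1.23533964]), 'orientation': array([ 11.86133992,  -0.2527914 , -83.69889912])}
```

View pics/scene0.png

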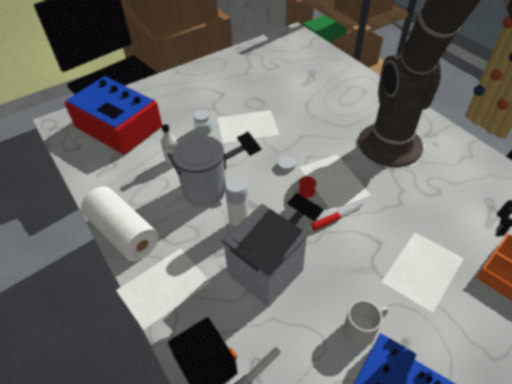

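View pics/top0.png

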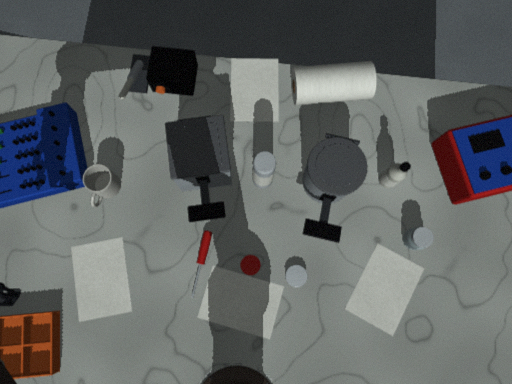

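The square bin stands on the left (top view: lid ~(198,148), pad ~(206,211)). The round bin is on the right, pad ~(322,231). The arm is at the far left, with the gripper near (5,293). Next I measure.

```bash
cat > h.py <<'E'
import numpy as np, cv2
from scipy.spatial.transform import Rotation as R
from plant import telemetry, viewer, job, spotter
def cam(n):
    p=viewer.camera_params(n); f=192/np.tan(np.radians(p['fov_y']/2))
    return p,f,R.from_euler('xyz',p['orientation'],degrees=True).as_matrix()
def proj(n,X):
    p,f,M=cam(n); c=(np.atleast_2d(X)-p['origin'])@M
    return np.c_[p['cx']+f*c[:,0]/-c[:,2], p['cy']-f*c[:,1]/-c[:,2]]
def ray(n,uv,z):
    p,f,M=cam(n); uv=np.atleast_2d(uv)
    d=np.c_[(uv[:,0]-p['cx'])/f,-(uv[:,1]-p['cy'])/f,-np.ones(len(uv))]@M.T
    return p['origin']+d*((z-p['origin'][2])/d[:,2])[:,None]
E
python3 - <<'E'
from h import *
for c in ['top','scene']:
    print(c, viewer.camera_params(c).keys(), 'base',proj(c,[0,0,0]), 'tcp',proj(c,telemetry.get_obs()['tcp_pos']))
    im=viewer.capture(c).copy()
    for t,z in [('square_pad',.14),('square_lid',.175),('square_bin',.175),('round_pad',.14),('solder_reel',.044),('spray_can',.19),('screwdriver',.01),('mug',.09),('flux_tin',.022)]:
        r=spotter.outline_of(t,c)
        for q in r[:2]:
            m=q['pixels']; ys,xs=np.nonzero(m); 
            rect=cv2.minAreaRect(np.c_[xs,ys].astype(np.float32))
            print(c,t,round(q['score'],2),q['bbox'],m.sum(),'ctr',xs.mean().round(1),ys.mean().round(1),'world',ray(c,[xs.mean(),ys.mean()],z)[0].round(3),'rect',np.round(ray(c,cv2.boxPoints(rect),z)[:,:2],3).tolist())
            if q is r[0]: np.save(f'pics/{c}_{t}.npy',m)
E
```

```text
top dict_keys(['fov_y', 'cx', 'cy', 'origin', 'orientation']) base [[236.1528668  410.18020636]] tcp [[  5.07488847 281.51188882]]
top square_pad 0.73 [189.9, 179.9, 35.7, 42.1] 747 ctr 205.7 206.8 world [0.514 0.136 0.14 ] rect [[0.571, 0.202], [0.595, 0.109], [0.495, 0.082], [0.471, 0.173]]
top square_lid 0.83 [165.3, 112.4, 63.4, 63.4] 3412 ctr 197.0 146.4 world [0.663 0.175 0.175] rect [[0.72, 0.273], [0.759, 0.118], [0.607, 0.081], [0.57, 0.231]]
top square_bin 0.74 [403.5, 227.3, 31.5, 25.5] 582 ctr 417.8 237.6 world [ 0.49  -0.401  0.175] rect [[0.512, -0.364], [0.52, -0.438], [0.466, -0.44], [0.458, -0.366]]
top square_bin 0.7 [165.1, 116.2, 67.2, 106.6] 4916 ctr 199.1 160.5 world [0.626 0.165 0.175] rect [[0.723, 0.273], [0.762, 0.119], [0.495, 0.054], [0.459, 0.201]]
top round_pad 0.95 [304.2, 199.7, 36.5, 41.5] 817 ctr 322.5 225.0 world [ 0.5   -0.169  0.14 ] rect [[0.473, -0.117], [0.577, -0.133], [0.564, -0.231], [0.46, -0.213]]
top round_pad 0.49 [377.9, 163.8, 32.8, 25.8] 517 ctr 393.3 174.3 world [ 0.655 -0.345  0.14 ] rect [[0.648, -0.296], [0.706, -0.373], [0.666, -
[... 2437 characters left out ...]
, -0.07], [0.412, 0.203], [0.742, 0.283]]
scene spray_can 0.79 [224.2, 179.0, 26.6, 47.2] 941 ctr 235.9 200.9 world [0.668 0.047 0.19 ] rect [[0.653, -0.043], [0.599, -0.014], [0.685, 0.138], [0.733, 0.111]]
scene screwdriver 0.59 [311.4, 214.4, 31.5, 15.1] 209 ctr 324.1 221.5 world [0.42  0.137 0.01 ] rect [[0.458, 0.116], [0.363, 0.132], [0.376, 0.16], [0.469, 0.145]]
scene mug 0.87 [344.8, 302.6, 45.5, 42.0] 1444 ctr 362.3 323.0 world [0.586 0.459 0.09 ] rect [[0.659, 0.449], [0.55, 0.394], [0.513, 0.467], [0.621, 0.516]]
scene flux_tin 0.76 [278.1, 155.9, 15.6, 16.1] 242 ctr 285.7 163.6 world [ 0.374 -0.119  0.022] rect [[0.376, -0.166], [0.329, -0.133], [0.372, -0.076], [0.418, -0.108]]
```

Run:
```python
from h import *
from scipy.optimize import least_squares
def model(x,y,w):
    c,s=np.cos(w),np.sin(w); M=np.array([[c,-s,0],[s,c,0],[0,0,1]])
    pad=[]
    for a,b in [(-1,-1),(-1,1),(1,1),(1,-1)]:
        d=a*.0225
        pad.append([-.167+d*np.cos(.21), b*.048, .140-d*np.sin(.21)])
    h=.0775
    lid=[[a*h,b*h,.175] for a,b in [(-1,-1),(-1,1),(1,1),(1,-1)]]
    return (np.array(pad)@M.T+[x,y,0],np.array(lid)@M.T+[x,y,0])
# corner estimates: dark-pixel pad in each image
ims={}
for c,(u0,v0,u1,v1) in {'top':(180,195,232,225),'scene':(284,188,326,226)}.items():
    im=cv2.imread(f'pics/{c}0.png'); g=im.max(2)
    m=np.zeros_like(g); m[v0:v1,u0:u1]=(g[v0:v1,u0:u1]<45)
    n,l,st,ce=cv2.connectedComponentsWithStats(m); k=1+st[1:,4].argmax(); m=(l==k).astype(np.uint8)
    m=cv2.morphologyEx(m,cv2.MORPH_OPEN,np.ones((9,9),np.uint8))
    ys,xs=np.nonzero(m); print(c,'dark pad',xs.mean(),ys.mean(),m.sum(),'world',ray(c,[xs.mean(),ys.mean()],.138)[0].round(4))
    ims[c]=(im,m)
def iou_cost(p):
    r=[]
    for c in ims:
        pad,lid=model(*p)
        for key,pts in (('pad',pad),('lid',lid)):
            q=proj(c,pts); 
            if key=='pad': m=ims[c][1]
            else: m=np.load(f'pics/{c}_square_lid.npy').astype(np.uint8)
            canvas=np.zeros((384,512),np.uint8); cv2.fillPoly(canvas,[np.round(q*16).astype(np.int32)],1,shift=4)
            r.append(((canvas>0)!=(m>0)).sum()/(m.sum()))
    return sum(r)
from scipy.optimize import minimize
best=min((minimize(iou_cost,[.664,.177,w],method='Nelder-Mead',options=dict(initial_simplex=[[.664,.177,w],[.674,.177,w],[.664,.187,w],[.664,.177,w+.06]])) for w in (.15,.22)),key=lambda r:r.fun)
print(best.x,best.fun)
pad,lid=model(*best.x); c,s=np.cos(best.x[2]),np.sin(best.x[2])
print('pad ctr',best.x[0]-.167*c,best.x[1]-.167*s)
for cn,(u,v) in {'top':(150,100),'scene':(210,180)}.items():
    im=ims[cn][0][v:v+140,u:u+140]; im=cv2.resize(im,None,fx=4,fy=4,interpolation=cv2.INTER_CUBIC)
    for pts,col in ((pad,(0,255,0)),(lid,(0,255,255))):
        cv2.polylines(im,[np.round((proj(cn,pts)-[u,v]+.5)*4).astype(np.int32)],True,col,1)
    cv2.imwrite(f'pics/fit_{cn}.png',im)
```

```text
top dark pad 206.66666666666666 211.14912280701753 570 world [0.5032 0.1323 0.138 ]
scene dark pad 304.6469135802469 206.3827160493827 405 world [0.5031 0.134  0.138 ]
[0.66515647 0.17439002 0.23253896] 0.586320833524974
pad ctr 0.5026513741856955 0.13590505991220303
```

View pics/fit_top.png

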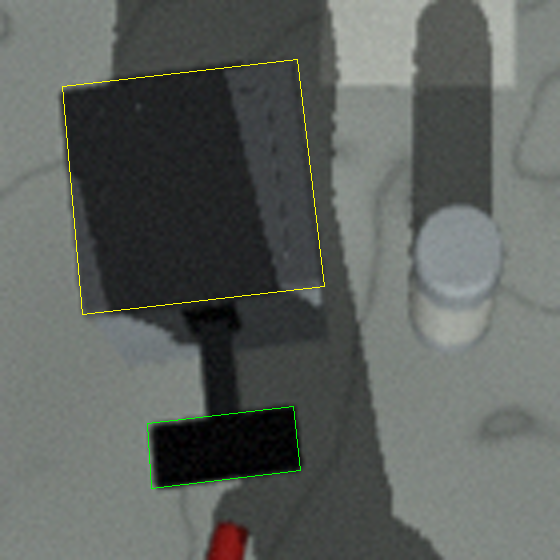

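View pics/fit_scene.png

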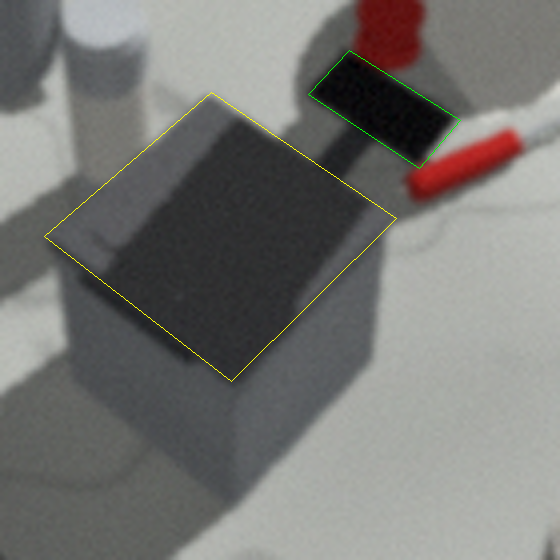

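The model fits both views. Pad centre is (0.503, 0.135, 0.140) and the bin's yaw is 13.3°. I'll close the fingers and travel above the mug to a point over the pad, with the jaws turned along the bin's y axis.

Request:
{"api": "move_arm", "payload": {
  "grip": 0,
  "motion": [
    {"tx": 0.27,"ty": -0.51,"tz": 0,"wz": 1.2},
    {"tx": 0.9,"ty": -1.7,"tz": 0,"wz": 4},
    {"tx": 1.8,"ty": -3.4,"tz": 0,"wz": 8},
    {"tx": 2.7,"ty": -5.1,"tz": 0,"wz": 12},
    {"tx": 3.8,"ty": -7.1,"tz": 0,"wz": 16.6},
    {"tx": 4.9,"ty": -9.2,"tz": 0,"wz": 21.4},
    {"tx": 6.0,"ty": -11.2,"tz": 0,"wz": 26},
    {"tx": 7.0,"ty": -13.1,"tz": -0.1,"wz": 30.5},
    {"tx": 7.9,"ty": -14.8,"tz": -0.3,"wz": 34.5},
    {"tx": 8.5,"ty": -16.0,"tz": -0.6,"wz": 37.2},
    {"tx": 8.9,"ty": -16.7,"tz": -0.9,"wz": 38.8},
    {"tx": 9.04,"ty": -17.0,"tz": -1.0,"wz": 39.6}
  ]
}}

```text
schema error: expected keys tx, ty, tz, wx, wy, wz
```

Request:
{"api": "move_arm", "payload": {
  "grip": 0,
  "motion": [
    {"tx": 0.27,"ty": -0.51,"tz": 0,"wx": 0,"wy": 0,"wz": 1.2},
    {"tx": 0.9,"ty": -1.7,"tz": 0,"wx": 0,"wy": 0,"wz": 4},
    {"tx": 1.8,"ty": -3.4,"tz": 0,"wx": 0,"wy": 0,"wz": 8},
    {"tx": 2.7,"ty": -5.1,"tz": 0,"wx": 0,"wy": 0,"wz": 12},
    {"tx": 3.8,"ty": -7.1,"tz": 0,"wx": 0,"wy": 0,"wz": 16.6},
    {"tx": 4.9,"ty": -9.2,"tz": 0,"wx": 0,"wy": 0,"wz": 21.4},
    {"tx": 6.0,"ty": -11.2,"tz": 0,"wx": 0,"wy": 0,"wz": 26},
    {"tx": 7.0,"ty": -13.1,"tz": -0.1,"wx": 0,"wy": 0,"wz": 30.5},
    {"tx": 7.9,"ty": -14.8,"tz": -0.3,"wx": 0,"wy": 0,"wz": 34.5},
    {"tx": 8.5,"ty": -16.0,"tz": -0.6,"wx": 0,"wy": 0,"wz": 37.2},
    {"tx": 8.9,"ty": -16.7,"tz": -0.9,"wx": 0,"wy": 0,"wz": 38.8},
    {"tx": 9.04,"ty": -17.0,"tz": -1.0,"wx": 0,"wy": 0,"wz": 39.6}
  ]
}}

```text
clock: 2.6
tcp_pos: [0.5031, 0.1341, 0.206]
orientation: [-180.0, 0.0, 103.2]
ft_force: [0.3, -0.1, -1.0]
gripper_width: 0.0002
```

Run:
```python
from h import *
ims=[]
for c,(u,v) in {'top':(150,120),'scene':(220,110)}.items():
    im=viewer.capture(c)[v:v+130,u:u+130,::-1]; ims.append(cv2.resize(im,None,fx=3,fy=3,interpolation=cv2.INTER_CUBIC))
    print(c,(proj(c,telemetry.get_obs()['tcp_pos'])-[u,v])*3)
cv2.imwrite('pics/above.png',np.hstack(ims))
```

```text
top [[160.3065985  260.17544349]]
scene [[259.80573645 240.25913846]]
```

View pics/above.png

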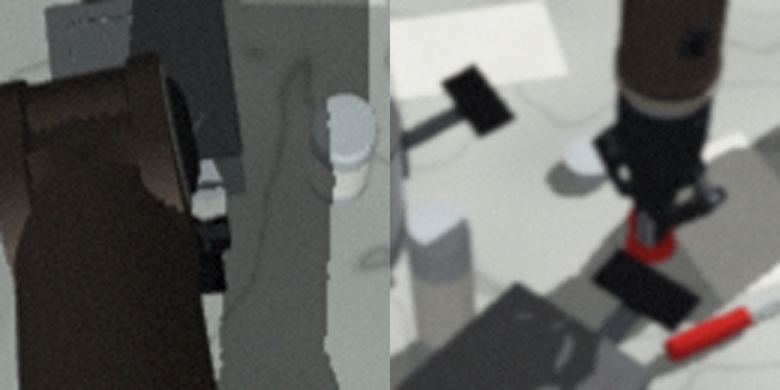

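The fingertips project at about (650,240) in the right half, straight above the pad, and everything is clear. I'm descending until just above contact.

Request:
{"api": "move_arm", "payload": {
  "motion": [
    {"tx": 0,"ty": 0,"tz": -0.2,"wx": 0,"wy": 0,"wz": 0},
    {"tx": 0,"ty": 0,"tz": -0.6,"wx": 0,"wy": 0,"wz": 0},
    {"tx": 0,"ty": 0,"tz": -1.1,"wx": 0,"wy": 0,"wz": 0},
    {"tx": 0,"ty": 0,"tz": -1.6,"wx": 0,"wy": 0,"wz": 0},
    {"tx": 0,"ty": 0,"tz": -1.9,"wx": 0,"wy": 0,"wz": 0},
    {"tx": 0,"ty": 0,"tz": -2.1,"wx": 0,"wy": 0,"wz": 0},
    {"tx": 0,"ty": 0,"tz": -2.2,"wx": 0,"wy": 0,"wz": 0},
    {"tx": 0,"ty": 0,"tz": -2.2,"wx": 0,"wy": 0,"wz": 0}
  ]
}}

```text
clock: 3.7
tcp_pos: [0.5029, 0.1353, 0.1513]
orientation: [180.0, -0.0, 103.3]
ft_force: [-0.6, 0.5, -0.5]
gripper_width: -0.0001
```

Request:
{"api": "move_arm", "payload": {
  "motion": [
    {"tx": 0,"ty": 0,"tz": -0.1,"wx": 0,"wy": 0,"wz": 0},
    {"tx": 0,"ty": 0,"tz": -0.2,"wx": 0,"wy": 0,"wz": 0},
    {"tx": 0,"ty": 0,"tz": -0.3,"wx": 0,"wy": 0,"wz": 0},
    {"tx": 0,"ty": 0,"tz": -0.4,"wx": 0,"wy": 0,"wz": 0},
    {"tx": 0,"ty": 0,"tz": -0.5,"wx": 0,"wy": 0,"wz": 0},
    {"tx": 0,"ty": 0,"tz": -0.6,"wx": 0,"wy": 0,"wz": 0},
    {"tx": 0,"ty": 0,"tz": -0.7,"wx": 0,"wy": 0,"wz": 0},
    {"tx": 0,"ty": 0,"tz": -0.8,"wx": 0,"wy": 0,"wz": 0},
    {"tx": 0,"ty": 0,"tz": -0.9,"wx": 0,"wy": 0,"wz": 0},
    {"tx": 0,"ty": 0,"tz": -1.0,"wx": 0,"wy": 0,"wz": 0},
    {"tx": 0,"ty": 0,"tz": -1.1,"wx": 0,"wy": 0,"wz": 0},
    {"tx": 0,"ty": 0,"tz": -1.2,"wx": 0,"wy": 0,"wz": 0}
  ]
}}

```text
clock: 5.2
tcp_pos: [0.5015, 0.135, 0.1215]
orientation: [-179.8, -0.0, 103.3]
ft_force: [-6.9, -1.3, 10.3]
gripper_width: -0.0003
```

Request:
{"api": "move_arm", "payload": {
  "motion": [
    {"tx": 0,"ty": 0,"tz": -0.1,"wx": 0,"wy": 0,"wz": 0},
    {"tx": 0,"ty": 0,"tz": -0.2,"wx": 0,"wy": 0,"wz": 0},
    {"tx": 0,"ty": 0,"tz": -0.3,"wx": 0,"wy": 0,"wz": 0},
    {"tx": 0,"ty": 0,"tz": -0.4,"wx": 0,"wy": 0,"wz": 0},
    {"tx": 0,"ty": 0,"tz": -0.5,"wx": 0,"wy": 0,"wz": 0},
    {"tx": 0,"ty": 0,"tz": -0.58,"wx": 0,"wy": 0,"wz": 0},
    {"tx": 0,"ty": 0,"tz": -0.64,"wx": 0,"wy": 0,"wz": 0},
    {"tx": 0,"ty": 0,"tz": -0.68,"wx": 0,"wy": 0,"wz": 0},
    {"tx": 0,"ty": 0,"tz": -0.7,"wx": 0,"wy": 0,"wz": 0}
  ]
}}

```text
clock: 6.32
tcp_pos: [0.502, 0.1352, 0.104]
orientation: [-179.9, -0.0, 103.3]
ft_force: [-3.2, -2.1, 8.3]
gripper_width: 0.0002
```

Run:
```python
from h import *
im=viewer.capture('scene')[100:300,180:380,::-1]
cv2.imwrite('pics/press1.png',cv2.resize(im,None,fx=3,fy=3,interpolation=cv2.INTER_CUBIC))
o=telemetry.get_obs(); print(o['clock'],o['tcp_pos'],o['ft_force'])
```

```text
6.375 [0.50201659 0.13516187 0.10396332] [-3.62214878 -0.65398607  6.62137215]
```

View pics/press1.png

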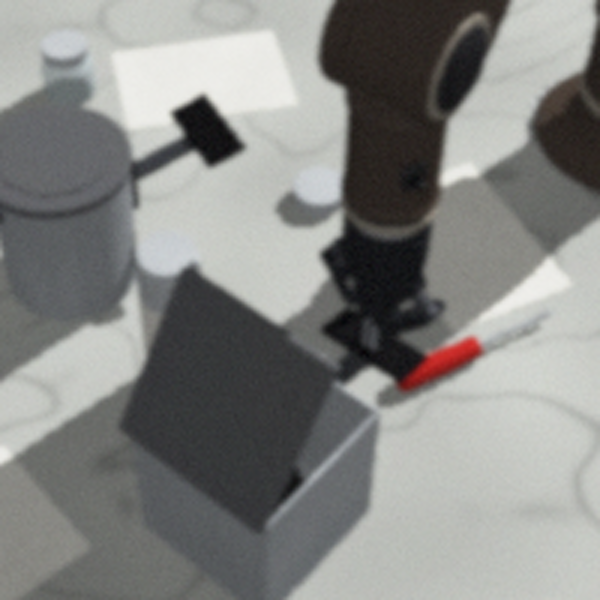

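The lid (around (225,400) in the crop) has risen well and clears the gripper. There's no stop force yet, so I keep pressing in fine steps.

Request:
{"api": "move_arm", "payload": {
  "motion": [
    {"tx": 0,"ty": 0,"tz": -0.04,"wx": 0,"wy": 0,"wz": 0},
    {"tx": 0,"ty": 0,"tz": -0.08,"wx": 0,"wy": 0,"wz": 0},
    {"tx": 0,"ty": 0,"tz": -0.12,"wx": 0,"wy": 0,"wz": 0},
    {"tx": 0,"ty": 0,"tz": -0.14,"wx": 0,"wy": 0,"wz": 0},
    {"tx": 0,"ty": 0,"tz": -0.14,"wx": 0,"wy": 0,"wz": 0}
  ]
}}

```text
clock: 7.0
tcp_pos: [0.5024, 0.1353, 0.1006]
orientation: [-180.0, -0.0, 103.3]
ft_force: [-3.9, -0.7, 7.1]
gripper_width: -0.0002
```

Request:
{"api": "move_arm", "payload": {
  "motion": [
    {"tx": 0,"ty": 0,"tz": -0.03,"wx": 0,"wy": 0,"wz": 0},
    {"tx": 0,"ty": 0,"tz": -0.06,"wx": 0,"wy": 0,"wz": 0},
    {"tx": 0,"ty": 0,"tz": -0.06,"wx": 0,"wy": 0,"wz": 0}
  ]
}}

```text
clock: 7.38
tcp_pos: [0.5026, 0.1353, 0.0994]
orientation: [-180.0, -0.0, 103.3]
ft_force: [-3.4, -0.6, 9.3]
gripper_width: -0.0001
```

Request:
{"api": "move_arm", "payload": {
  "motion": [
    {"tx": 0,"ty": 0,"tz": -0.03,"wx": 0,"wy": 0,"wz": 0},
    {"tx": 0,"ty": 0,"tz": -0.05,"wx": 0,"wy": 0,"wz": 0},
    {"tx": 0,"ty": 0,"tz": -0.05,"wx": 0,"wy": 0,"wz": 0}
  ]
}}

```text
clock: 7.75
tcp_pos: [0.5027, 0.1353, 0.099]
orientation: [180.0, -0.0, 103.3]
ft_force: [-7.0, -2.1, 18.4]
gripper_width: 0.0001
```

The force jumped to 18 N and the tip stalled, so the lever is at its stop. I hold here.

Request:
{"api": "move_arm", "payload": {
  "motion": [
    {"tx": 0,"ty": 0,"tz": 0,"wx": 0,"wy": 0,"wz": 0},
    {"tx": 0,"ty": 0,"tz": 0,"wx": 0,"wy": 0,"wz": 0},
    {"tx": 0,"ty": 0,"tz": 0,"wx": 0,"wy": 0,"wz": 0},
    {"tx": 0,"ty": 0,"tz": 0,"wx": 0,"wy": 0,"wz": 0},
    {"tx": 0,"ty": 0,"tz": 0,"wx": 0,"wy": 0,"wz": 0},
    {"tx": 0,"ty": 0,"tz": 0,"wx": 0,"wy": 0,"wz": 0},
    {"tx": 0,"ty": 0,"tz": 0,"wx": 0,"wy": 0,"wz": 0},
    {"tx": 0,"ty": 0,"tz": 0,"wx": 0,"wy": 0,"wz": 0},
    {"tx": 0,"ty": 0,"tz": 0,"wx": 0,"wy": 0,"wz": 0},
    {"tx": 0,"ty": 0,"tz": 0,"wx": 0,"wy": 0,"wz": 0},
    {"tx": 0,"ty": 0,"tz": 0,"wx": 0,"wy": 0,"wz": 0},
    {"tx": 0,"ty": 0,"tz": 0,"wx": 0,"wy": 0,"wz": 0}
  ]
}}

```text
clock: 9.25
tcp_pos: [0.5027, 0.1354, 0.099]
orientation: [180.0, -0.0, 103.3]
ft_force: [-7.7, -1.4, 17.8]
gripper_width: -0.0
```

Run:
```python
from h import *
im=viewer.capture('scene')[100:300,180:380,::-1].copy()
x,y,w=.66516,.17439,.23254
c,s=np.cos(w),np.sin(w); M=np.array([[c,-s,0],[s,c,0],[0,0,1]])
im=cv2.resize(im,None,fx=3,fy=3,interpolation=cv2.INTER_CUBIC)
a=1.1; P=np.array([[.0775-.155*t*np.cos(a),b*.0775,.17+.155*t*np.sin(a)] for t,b in [(0,-1),(0,1),(1,1),(1,-1)]])@M.T+[x,y,0]
cv2.polylines(im,[np.round((proj('scene',P)-[180,100]+.5)*3).astype(np.int32)],True,(0,255,255),1)
cv2.imwrite('pics/hold.png',im)
o=telemetry.get_obs(); print(o['clock'],o['tcp_pos'],o['ft_force'])
```

```text
9.3 [0.50269448 0.13535264 0.09903238] [-7.06202731 -1.37379652 18.69957171]
```

View pics/hold.png

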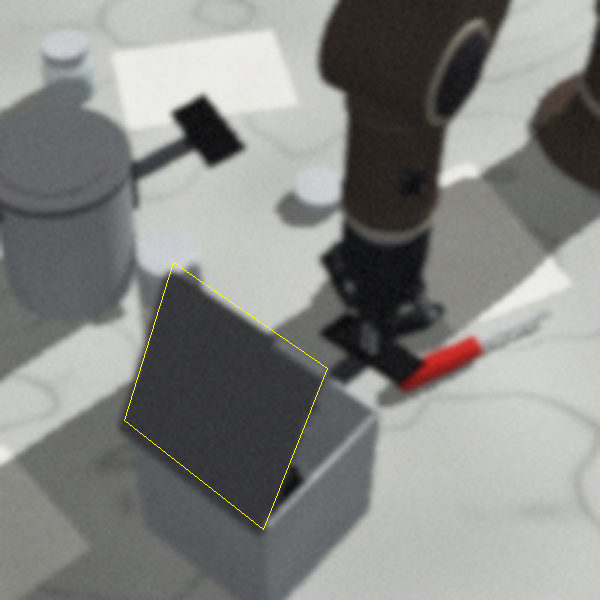

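The lid edge coincides with the 1.1 rad overlay (top edge (173,263) to (327,370)), so it's fully open. I hold for another 1.25 s.

Request:
{"api": "move_arm", "payload": {
  "motion": [
    {"tx": 0,"ty": 0,"tz": 0,"wx": 0,"wy": 0,"wz": 0},
    {"tx": 0,"ty": 0,"tz": 0,"wx": 0,"wy": 0,"wz": 0},
    {"tx": 0,"ty": 0,"tz": 0,"wx": 0,"wy": 0,"wz": 0},
    {"tx": 0,"ty": 0,"tz": 0,"wx": 0,"wy": 0,"wz": 0},
    {"tx": 0,"ty": 0,"tz": 0,"wx": 0,"wy": 0,"wz": 0},
    {"tx": 0,"ty": 0,"tz": 0,"wx": 0,"wy": 0,"wz": 0},
    {"tx": 0,"ty": 0,"tz": 0,"wx": 0,"wy": 0,"wz": 0},
    {"tx": 0,"ty": 0,"tz": 0,"wx": 0,"wy": 0,"wz": 0},
    {"tx": 0,"ty": 0,"tz": 0,"wx": 0,"wy": 0,"wz": 0},
    {"tx": 0,"ty": 0,"tz": 0,"wx": 0,"wy": 0,"wz": 0}
  ]
}}

```text
clock: 10.55
tcp_pos: [0.5027, 0.1353, 0.099]
orientation: [180.0, -0.0, 103.3]
ft_force: [-6.2, -1.8, 18.6]
gripper_width: -0.0001
```

Request:
{"api": "move_arm", "payload": {
  "motion": [
    {"tx": 0,"ty": 0,"tz": 0.05,"wx": 0,"wy": 0,"wz": 0},
    {"tx": 0,"ty": 0,"tz": 0.1,"wx": 0,"wy": 0,"wz": 0},
    {"tx": 0,"ty": 0,"tz": 0.15,"wx": 0,"wy": 0,"wz": 0},
    {"tx": 0,"ty": 0,"tz": 0.2,"wx": 0,"wy": 0,"wz": 0},
    {"tx": 0,"ty": 0,"tz": 0.25,"wx": 0,"wy": 0,"wz": 0},
    {"tx": 0,"ty": 0,"tz": 0.3,"wx": 0,"wy": 0,"wz": 0},
    {"tx": 0,"ty": 0,"tz": 0.35,"wx": 0,"wy": 0,"wz": 0},
    {"tx": 0,"ty": 0,"tz": 0.4,"wx": 0,"wy": 0,"wz": 0},
    {"tx": 0,"ty": 0,"tz": 0.45,"wx": 0,"wy": 0,"wz": 0},
    {"tx": 0,"ty": 0,"tz": 0.5,"wx": 0,"wy": 0,"wz": 0},
    {"tx": 0,"ty": 0,"tz": 0.55,"wx": 0,"wy": 0,"wz": 0},
    {"tx": 0,"ty": 0,"tz": 0.6,"wx": 0,"wy": 0,"wz": 0}
  ]
}}

```text
clock: 12.05
tcp_pos: [0.5014, 0.135, 0.1127]
orientation: [-179.8, -0.0, 103.3]
ft_force: [-5.7, -1.2, 7.0]
gripper_width: -0.0001
```

Request:
{"api": "move_arm", "payload": {
  "motion": [
    {"tx": 0,"ty": 0,"tz": 0.05,"wx": 0,"wy": 0,"wz": 0},
    {"tx": 0,"ty": 0,"tz": 0.1,"wx": 0,"wy": 0,"wz": 0},
    {"tx": 0,"ty": 0,"tz": 0.15,"wx": 0,"wy": 0,"wz": 0},
    {"tx": 0,"ty": 0,"tz": 0.2,"wx": 0,"wy": 0,"wz": 0},
    {"tx": 0,"ty": 0,"tz": 0.25,"wx": 0,"wy": 0,"wz": 0},
    {"tx": 0,"ty": 0,"tz": 0.3,"wx": 0,"wy": 0,"wz": 0},
    {"tx": 0,"ty": 0,"tz": 0.35,"wx": 0,"wy": 0,"wz": 0},
    {"tx": 0,"ty": 0,"tz": 0.4,"wx": 0,"wy": 0,"wz": 0},
    {"tx": 0,"ty": 0,"tz": 0.45,"wx": 0,"wy": 0,"wz": 0},
    {"tx": 0,"ty": 0,"tz": 0.5,"wx": 0,"wy": 0,"wz": 0},
    {"tx": 0,"ty": 0,"tz": 0.55,"wx": 0,"wy": 0,"wz": 0},
    {"tx": 0,"ty": 0,"tz": 0.6,"wx": 0,"wy": 0,"wz": 0}
  ]
}}

```text
clock: 13.55
tcp_pos: [0.5022, 0.1352, 0.1281]
orientation: [-179.9, -0.0, 103.3]
ft_force: [-3.3, -0.8, 8.0]
gripper_width: -0.0004
```

Request:
{"api": "move_arm", "payload": {
  "motion": [
    {"tx": 0,"ty": 0,"tz": 0.05,"wx": 0,"wy": 0,"wz": 0},
    {"tx": 0,"ty": 0,"tz": 0.1,"wx": 0,"wy": 0,"wz": 0},
    {"tx": 0,"ty": 0,"tz": 0.15,"wx": 0,"wy": 0,"wz": 0},
    {"tx": 0,"ty": 0,"tz": 0.2,"wx": 0,"wy": 0,"wz": 0},
    {"tx": 0,"ty": 0,"tz": 0.24,"wx": 0,"wy": 0,"wz": 0},
    {"tx": 0,"ty": 0,"tz": 0.28,"wx": 0,"wy": 0,"wz": 0},
    {"tx": 0,"ty": 0,"tz": 0.32,"wx": 0,"wy": 0,"wz": 0},
    {"tx": 0,"ty": 0,"tz": 0.36,"wx": 0,"wy": 0,"wz": 0},
    {"tx": 0,"ty": 0,"tz": 0.4,"wx": 0,"wy": 0,"wz": 0},
    {"tx": 0,"ty": 0,"tz": 0.44,"wx": 0,"wy": 0,"wz": 0},
    {"tx": 0,"ty": 0,"tz": 0.48,"wx": 0,"wy": 0,"wz": 0},
    {"tx": 0,"ty": 0,"tz": 0.52,"wx": 0,"wy": 0,"wz": 0}
  ]
}}

```text
clock: 15.05
tcp_pos: [0.5039, 0.1357, 0.1413]
orientation: [179.8, -0.0, 103.3]
ft_force: [2.1, 0.5, 0.9]
gripper_width: 0.0001
```

Request:
{"api": "move_arm", "payload": {
  "motion": [
    {"tx": 0,"ty": 0,"tz": 0.04,"wx": 0,"wy": 0,"wz": 0},
    {"tx": 0,"ty": 0,"tz": 0.08,"wx": 0,"wy": 0,"wz": 0},
    {"tx": 0,"ty": 0,"tz": 0.12,"wx": 0,"wy": 0,"wz": 0},
    {"tx": 0,"ty": 0,"tz": 0.16,"wx": 0,"wy": 0,"wz": 0},
    {"tx": 0,"ty": 0,"tz": 0.2,"wx": 0,"wy": 0,"wz": 0},
    {"tx": 0,"ty": 0,"tz": 0.24,"wx": 0,"wy": 0,"wz": 0},
    {"tx": 0,"ty": 0,"tz": 0.28,"wx": 0,"wy": 0,"wz": 0},
    {"tx": 0,"ty": 0,"tz": 0.32,"wx": 0,"wy": 0,"wz": 0},
    {"tx": 0,"ty": 0,"tz": 0.36,"wx": 0,"wy": 0,"wz": 0},
    {"tx": 0,"ty": 0,"tz": 0.4,"wx": 0,"wy": 0,"wz": 0}
  ]
}}

```text
clock: 16.3
tcp_pos: [0.5028, 0.1353, 0.1506]
orientation: [-180.0, -0.0, 103.3]
ft_force: [0.7, 0.8, 0.7]
gripper_width: 0.0
```

Contact has been lost gently. I retreat up, then toward the robot's left and away from the bin.

Request:
{"api": "move_arm", "payload": {
  "motion": [
    {"tx": 0,"ty": 0,"tz": 0.3,"wx": 0,"wy": 0,"wz": 0},
    {"tx": 0,"ty": 0,"tz": 0.9,"wx": 0,"wy": 0,"wz": 0},
    {"tx": 0,"ty": 0,"tz": 1.6,"wx": 0,"wy": 0,"wz": 0},
    {"tx": -0.1,"ty": 0.3,"tz": 2.3,"wx": 0,"wy": 0,"wz": 0},
    {"tx": -0.4,"ty": 1.1,"tz": 2.9,"wx": 0,"wy": 0,"wz": 0},
    {"tx": -0.8,"ty": 2.2,"tz": 3.3,"wx": 0,"wy": 0,"wz": 0},
    {"tx": -1.3,"ty": 3.5,"tz": 3.5,"wx": 0,"wy": 0,"wz": 0},
    {"tx": -1.8,"ty": 4.7,"tz": 3.5,"wx": 0,"wy": 0,"wz": 0},
    {"tx": -2.2,"ty": 5.7,"tz": 3.5,"wx": 0,"wy": 0,"wz": 0},
    {"tx": -2.4,"ty": 6.3,"tz": 3.5,"wx": 0,"wy": 0,"wz": 0},
    {"tx": -2.5,"ty": 6.5,"tz": 3.5,"wx": 0,"wy": 0,"wz": 0},
    {"tx": -2.5,"ty": 6.5,"tz": 3.5,"wx": 0,"wy": 0,"wz": 0}
  ]
}}

```text
clock: 17.8
tcp_pos: [0.4406, 0.2973, 0.2382]
orientation: [180.0, 0.0, 103.3]
ft_force: [-0.2, 0.2, 0.2]
gripper_width: -0.0002
```

Run:
```python
from h import *
for c in ('scene','top'):
    im=viewer.capture(c)[:,:,::-1]; cv2.imwrite(f'pics/end_{c}.png',im)
a,b=cv2.imread('pics/scene0.png'),cv2.imread('pics/end_scene.png')
d=cv2.absdiff(cv2.GaussianBlur(a,(0,0),2),cv2.GaussianBlur(b,(0,0),2)).max(2)
cv2.imwrite('pics/end_diff.png',np.clip(d.astype(int)*4,0,255).astype(np.uint8))
o=telemetry.get_obs(); print(o['clock'],o['tcp_pos'],o['ft_force'])
```

```text
17.9 [0.44084357 0.29678063 0.23807898] [ 0.02063898 -0.40201656  0.49326428]
```

View pics/end_scene.png

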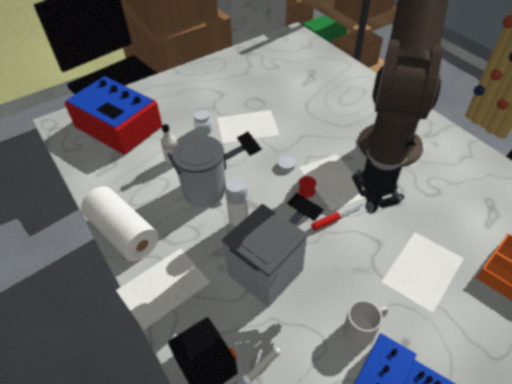

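View pics/end_diff.png

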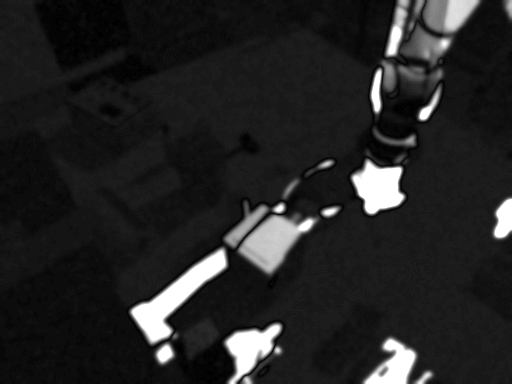

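The lid is shut (scene ~(265,238)), the round bin is shut, and no object has moved. The differences are only the arm and its shadow.

```bash
python3 -c "
from plant import job; print(job.sign_off())"
```

```text
the job is handed in; nothing more can be done
None
```

I pressed the square bin's lever with closed fingertips until its lid was wide open, held it there, eased it back up, and handed the job in at about 18 s of the 43 s allowed.

- **Opening:** The lever reached its stop, where the wrist force rose from about 7 N to 18 N and the fingertips stalled at z = 0.099 m. A picture taken during the hold matched the outline of the lid at 1.1 rad.
- **Hold:** The lever stayed at its stop for about 2.8 s with the force steady.
- **Closing:** I let the lever up over about 4.5 s at 8–10 mm/s, slower towards the end. The push stayed at 7–8 N where I read it on the way up, and had dropped to about 1 N by the top of the stroke. That suggests the lid followed the finger down and did not slam. I did not measure the lid's speed directly.
- **Last checks:** The final pictures show the square lid shut, the round bin shut and the gripper clear at [0.44, 0.30, 0.24] with no force on it. Comparing the scene camera's before and after pictures, only the arm and shadows changed.

No check failed or disagreed. Some of the networks' extra detections were wrong, including their top match for the square bin in the top view. I used the position fitted to both camera views instead.

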